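Slide the last coaster home in the round tin

ROBOT

A 7-joint arm with a two-finger parallel gripper is mounted at the origin on the work surface. World frame = base frame: x ahead of the robot, y to its left, z up, the work surface at z = 0. Lengths are in m, angles in rad, forces in N, time in s.
With the tool pointing down it reaches from about 0.375 to 0.925 m from the base axis. Payload 3.1 kg.
Tool frame: the origin (TCP) lies between the finger pads; the fingertips stand 19 mm ahead of it and the grasp point (between the pads) is the TCP; z points along the fingers, y is the direction in which the jaws open and shut (so a half turn about z gives the same grasp; the last joint's range is limited). The gripper opens to 85 mm and grips with 20 to 120 N. Pads are 22 mm wide; open, the fingers measure 114 mm over their backs; the gripper's body (76 mm by 85 mm) begins 54 mm behind the grasp point. The pads swing forward as they close: fully open they stand 13 mm farther back than shut.
Start: joints at [1.246, 0.383, 0.044, 1.598, -0.018, 1.161, -0.05], TCP at [0.146, -0.633, 0.25] pointing down, gripper open.
Joint ranges: [-2.61, 2.61], [-0.41, 2.15], [-1.48, 1.57], [0, 2.5], [-1.57, 4.71], [0.05, 1.97], [-2.85, 2.85]. Speed limits (rad/s): [2.79, 2.79, 3.14, 3.14, 3.14, 3.14, 3.14].

INTERFACE

Orientations are given as a unit quaternion [x, y, z, w].
In Python, from bench import move_ptp, movel, move_j, move_gripper, pause, inverse_kinematics, read_camera, camera_params, MotionError, sign_off, look_for, tip_of, read_time_s, read_qpos, read_joint_vel, read_effort, read_eef_pos, read_tcp_rot, read_ft_force, read_ft_torque, read_finger_gap gives the robot as it stands. Calls block until the motion is done:
- move_ptp(position, orientation): joint-space move of the TCP to a pose.
- movel(position, orientation=None, speed=0.15): straight line of the TCP; orientation=None keeps the orientation; speed is the mean speed in m/s.
- move_j(angles): joint-space move.
- move_gripper(opening, effort=None): finger opening in m; effort is the grip in N (None keeps the last); returns when the fingers have stopped.
- pause(seconds).
- inverse_kinematics(position, orientation): joint angles nearest the present ones, or None.
- read_camera(name): name is "scene" or "side" or "wrist"; returns the picture (384x512x3 uint8, red, green, blue); there is no depth.
- camera_params(name): a dict with "K" (3x3 intrinsics, pixels), "camera_from_world" (4x4, takes a point from world to camera coordinates). Camera axes: x right, y down, z forward; pixel columns grow to the right and rows downward; lengths in m; the calibration is good to about 2 mm. The wrist camera is an equidistant fisheye: a pixel r from the principal point sees the ray r / f radians off the axis. A picture is of the moment at which its call begins: read the wrist's pose just before it. camera_params takes no time and is no camera call; for the wrist camera it gives the pose at the moment of the call.
A pose or a line that the arm cannot do raises MotionError and nothing moves.
- sign_off(): hands the job in, once; it reports no verdict.
Trained networks look in the newest picture that a camera, given by its name, has taken for a name from the list of things; names that differ only in an ending like _2 or _b are one class to them, and where a whole thing is asked for, a point or a joint stands for the part that bears it (a point fixed in the world has none). Each returns a list of dicts, best first, with "confidence" (0 to 1); they miss things now and then, are a little off and sometimes report something else, mostly with a low value. They report only what shows in the picture. A call takes as long as a camera call. They do not tell look-alikes from the thing itself.
- look_for(camera, name): "at" ([column, row] in pixels, amid what is visible of it).
- tip_of(camera, name): "at" ([column, row] in pixels: a listed point, or the origin of a listed thing).
Readings, each from a call of its own:
- read_time_s(): time.
- read_qpos(): joint angles.
- read_joint_vel(): joint speeds.
- read_effort(): joint torques, N m.
- read_eef_pos(): TCP position.
- read_tcp_rot(): TCP orientation.
- read_ft_force(): force on the tool from outside, world axes, zero at the start.
- read_ft_torque(): the same for the moment, N m.
- read_finger_gap(): finger opening in m.
Only numpy, scipy, OpenCV 4.12 (cv2) and the standard library are available. Lean on these libraries where they do the work, as an engineer would, in place of code of your own. Each camera call takes 0.05 s, during which the arm holds its last target.

TASK

Get all seven coasters to lie flat in one layer inside the round tin, so that its lid could go on. One coaster lies on top of the others and the terracotta one takes up the middle of the space left for two: press on coasters lightly with the fingertips and slide them, first the terracotta one over to one side and then the top one into the space that this opens. Do not pick any coaster up, do not press hard, and leave the other things on the table alone.

Things in the scene. Friction and masses are not known exactly. Their poses are not given: they have to be found in the camera images.
- tin: shallow round red-brown tin, open at the top, stuck to the table by its non-slip base; inner diameter 220 mm, wall 3 mm thick, floor (grey felt liner) 4 mm and rim 26 mm above the table; origin at the centre of its underside, z up, x towards the space for two coasters in which the terracotta one lies. The tin just holds seven coasters in one layer: one in the middle and six around it against the wall, with about 5 mm to spare across each row of three
- middle: white glazed ceramic coaster in the middle of the tin, on its floor; 70 mm across, 8 mm thick, about 70 g; origin at the centre of its underside, z up. Coasters slide easily on one another, less easily on the felt (friction about 0.16 against 0.3), while rubber fingertips hold their tops better: pressing with 10 to 20 N and sliding slowly (about 40 mm/s) carries a coaster along, while a light or quick stroke slips over it
- stray: terracotta-coloured ceramic coaster on the tin's floor at its wall, halfway between ring0 and ring3, blocking both of the two places there; 70 mm across, 8 mm thick, about 70 g; origin at the centre of its underside, z up. Slid along the wall until it touches ring0 or ring3 it frees one place for the blue one
- top: blue ceramic coaster lying on top of the white ones, its underside 12 mm above the table; 70 mm across, 8 mm thick, about 70 g; origin at the centre of its underside, z up. Lying in the layer its underside is 4 mm above the table; if it tips into the place with an edge caught, it drops flat when that edge is pressed and nudged over
- ring0: white ceramic coaster on the tin's floor against the wall, on the tin's +y side, next to the terracotta one; 70 mm across, 8 mm thick, about 70 g; origin at the centre of its underside, z up
- ring1: white ceramic coaster on the tin's floor against the wall, next to ring0, away from the space; 70 mm across, 8 mm thick, about 70 g; origin at the centre of its underside, z up
- ring2: white ceramic coaster on the tin's floor against the wall, next to ring3, away from the space; 70 mm across, 8 mm thick, about 70 g; origin at the centre of its underside, z up
- ring3: white ceramic coaster on the tin's floor against the wall, on the tin's -y side, next to the terracotta one; 70 mm across, 8 mm thick, about 70 g; origin at the centre of its underside, z up
- tin_lid: the tin's lid, flat red-brown disc 234 mm across and 16 mm high, fixed on the table left of the tin; not needed; origin at the centre of its underside
- mug: blue enamel mug, 82 mm across, 85 mm high, loose; leave it alone; origin at the centre of its underside
- flashlight: aluminium flashlight lying on the table behind the tin, 160 mm long, 40 mm high, loose; leave it alone; origin on the table under its middle, x along it
- recipe_box: grey plastic recipe box with clip-on lid, 116 x 166 x 103 mm, loose; leave it alone; origin at the centre of its underside
- pepper_mill: beechwood pepper mill, 58 mm across, 195 mm high, loose; leave it alone; origin at the centre of its underside
- jar: small empty glass jar, 68 mm across, 85 mm high, loose; leave it alone; origin at the centre of its underside
Mind the look-alikes: they are no part of the job. Leave any blue look-alike of the tin alone.

How it is judged:
By the outcome, as a careful person would: the job done as asked, in the order asked, and still so for the second after the job is handed in, with the robot touching nothing.
It also fails if it takes over 64 s, if anything falls off the work surface, if the arm or the gripper's body presses on something with over 40 N, if the wrist force passes 120 N, or if a joint passes its speed limit or range.

## Working session

There is one attempt and no reset: what is moved stays moved. The work goes in short steps, each a Python script; the robot and the scene stay as the last script left them, time stands still between calls to the robot, and variables do not carry over. Pictures are saved under pics/ and viewed, and the job is handed in when it is done.

```bash
ls; mkdir -p pics
python3 - <<'E'
from bench import *
import cv2,numpy as np
for n in ["scene","side","wrist"]:
    im=read_camera(n); cv2.imwrite(f"pics/{n}0.png",im[:,:,::-1])
    p=camera_params(n); print(n,np.round(p["K"],2).tolist(),np.round(p["camera_from_world"],4).tolist())
print(read_time_s(),read_eef_pos(),read_tcp_rot(),read_qpos(),read_finger_gap(),read_ft_force())
E
```

```text
pics
scene [[432.16, 0.0, 254.27], [0.0, 432.16, 189.89], [0.0, 0.0, 1.0]] [[0.3799, 0.925, -0.0106, -0.1613], [0.4879, -0.2102, -0.8472, -0.2362], [-0.7859, 0.3167, -0.5312, 1.9019], [0.0, 0.0, 0.0, 1.0]]
side [[355.91, 0.0, 261.3], [0.0, 355.91, 190.95], [0.0, 0.0, 1.0]] [[-0.9242, -0.3819, 0.0074, 0.4903], [-0.2829, 0.6715, -0.6848, 0.2051], [0.2565, -0.635, -0.7287, 0.8784], [0.0, 0.0, 0.0, 1.0]]
wrist [[297.32, 0.0, 250.94], [0.0, 297.32, 195.08], [0.0, 0.0, 1.0]] [[0.225, -0.9744, -0.0027, -0.6487], [-0.9358, -0.2168, 0.2781, -0.0375], [-0.2715, -0.06, -0.9606, 0.3791], [0.0, 0.0, 0.0, 1.0]]
0.15 [ 0.14603822 -0.63267464  0.24917376] [ 9.93568516e-01  1.13227847e-01 -1.57632643e-04 -1.01701438e-03] [ 1.24618019  0.3836596   0.04382033  1.59919944 -0.0179147   1.1611838
 -0.04986632] 0.08542632887968962 [ 0.35631022 -0.33273309 -1.0240947 ]
```

View pics/scene0.png

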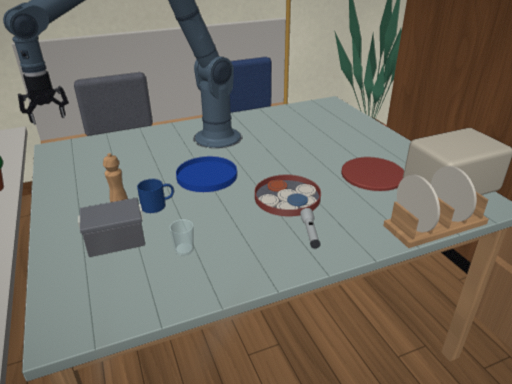

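View pics/side0.png

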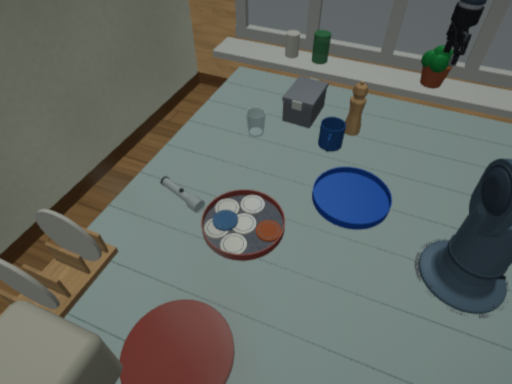

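View pics/wrist0.png

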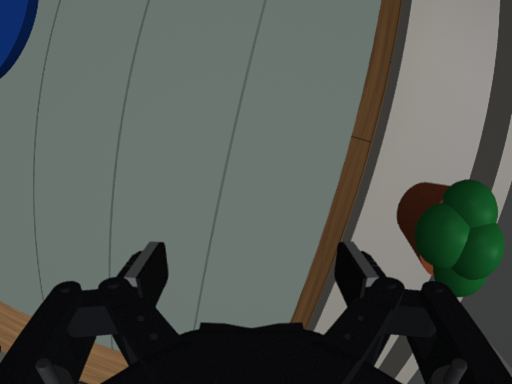

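The red tin with the coasters is at scene (288,195) and side (244,223). The look-alikes are the blue tray at scene (207,173) / side (352,197) and the red lid at scene (373,173) / side (178,356). I choose the red-brown tin with coasters. Terracotta is at side (269,231) and the blue coaster at side (225,220). Next: measure, plus a close crop.

```bash
cat > h.py <<'E'
from bench import *
import cv2,numpy as np
from scipy.optimize import least_squares
def proj(P,p,fish=False):
    P=np.atleast_2d(P); T=p["camera_from_world"];K=p["K"]
    c=P@np.array(T)[:3,:3].T+np.array(T)[:3,3]
    if fish:
        r=np.linalg.norm(c[:,:2],axis=1);th=np.arctan2(r,c[:,2]);s=th/np.maximum(r,1e-9)
        return np.c_[K[0][0]*s*c[:,0]+K[0][2],K[1][1]*s*c[:,1]+K[1][2]]
    return np.c_[K[0][0]*c[:,0]/c[:,2]+K[0][2],K[1][1]*c[:,1]/c[:,2]+K[1][2]]
def back(uv,z,p,fish=False):
    uv=np.atleast_2d(np.asarray(uv,float));T=np.array(p["camera_from_world"]);K=p["K"];R=T[:3,:3];C=-R.T@T[:3,3]
    x=np.c_[(uv[:,0]-K[0][2])/K[0][0],(uv[:,1]-K[1][2])/K[1][1]]
    if fish:
        r=np.linalg.norm(x,axis=1);s=np.where(r>1e-9,np.sin(r)/np.maximum(r,1e-9),1)
        d=np.c_[x*s[:,None],np.cos(r)]
    else: d=np.c_[x,np.ones(len(x))]
    d=d@R
    return C+d*((z-C[2])/d[:,2])[:,None]
def blob(mask):
    n,l,s,c=cv2.connectedComponentsWithStats(mask.astype(np.uint8))
    return sorted([(s[i,4],tuple(np.round(c[i],1))) for i in range(1,n)],reverse=True)[:4]
E
python3 - <<'E'
from h import *
for n,pk in [("scene",dict(tin=(288,194),stray=(277,186),top=(298,200))),("side",dict(tin=(244,222),stray=(269,231),top=(225,220)))]:
    im=cv2.imread(f"pics/{n}0.png");p=camera_params(n)
    for k,v in pk.items(): print(n,k,back(v,{'tin':.026,'stray':.012,'top':.02}[k],p).round(3))
    u,v=pk['tin'];c=im[v-45:v+45,u-55:u+55];cv2.imwrite(f"pics/{n}_crop.png",cv2.resize(c,None,fx=7,fy=6.6,interpolation=cv2.INTER_CUBIC))
E
```

```text
scene tin [[0.582 0.058 0.026]]
scene stray [[0.501 0.055 0.012]]
scene top [[0.62  0.076 0.02 ]]
side tin [[0.549 0.076 0.026]]
side stray [[0.48  0.068 0.012]]
side top [[0.602 0.086 0.02 ]]
```

View pics/side_crop.png

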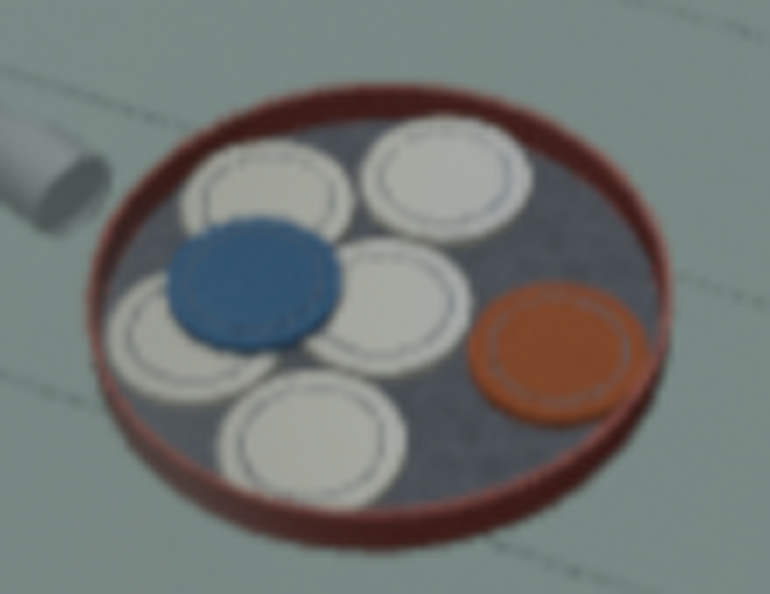

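Run:
```python
from h import *
from scipy.spatial.transform import Rotation as R
p=camera_params("wrist");T=np.array(p["camera_from_world"]);C=-T[:3,:3].T@T[:3,3]
Rt=R.from_quat(read_tcp_rot()).as_matrix()
print("cam in tcp",Rt.T@(C-read_eef_pos()),"axis in tcp",Rt.T@T[2,:3])
qs=[]
for yaw in np.arange(-180,180,30):
    q=(R.from_euler('z',yaw,degrees=True)*R.from_quat([1,0,0,0])).as_quat()
    j=inverse_kinematics([.5,.07,.25],q); print(yaw,q.round(3),None if j is None else np.round(j,2))
```

```text
cam in tcp [ 0.06946093  0.00018571 -0.1236093 ] axis in tcp [-2.78001837e-01 -6.11782586e-04  9.60580348e-01]
-180 [ 0. -1.  0.  0.] [ 0.69  0.23 -1.01  1.9   0.22  1.12  1.17]
-150 [ 0.259 -0.966  0.     0.   ] [ 0.86  0.32 -1.23  1.9   0.33  1.15  1.6 ]
-120 [ 0.5   -0.866  0.     0.   ] [ 0.86  0.32 -1.23  1.9   0.33  1.15  2.12]
-90 [ 0.707 -0.707  0.     0.   ] [ 0.86  0.32 -1.23  1.9   0.33  1.15  2.65]
-60 [ 0.866 -0.5    0.     0.   ] [-1.27  0.19  1.17  1.98 -0.2   1.1  -2.64]
-30 [ 0.966 -0.259  0.     0.   ] [ 0.54  0.19 -0.83  1.91  0.16  1.11 -2.44]
0 [1. 0. 0. 0.] [ 0.57  0.2  -0.86  1.91  0.17  1.11 -1.93]
30 [0.966 0.259 0.    0.   ] [ 0.62  0.21 -0.92  1.91  0.18  1.11 -1.42]
60 [0.866 0.5   0.    0.   ] [ 0.65  0.22 -0.96  1.91  0.2   1.12 -0.91]
90 [0.707 0.707 0.    0.   ] [ 0.66  0.22 -0.97  1.91  0.2   1.12 -0.39]
120 [0.5   0.866 0.    0.   ] [ 0.67  0.22 -0.98  1.9   0.21  1.12  0.13]
150 [0.259 0.966 0.    0.   ] [ 0.67  0.23 -0.99  1.9   0.21  1.12  0.65]
```

Run:
```python
from h import *
p=read_eef_pos();movel([p[0],p[1],.34],speed=.2)
q=np.array(read_qpos());q[0]=-.12;q[2]=0;move_j(q)
print(read_eef_pos(),read_tcp_rot())
Q=[.7071068,.7071068,0,0]
j=inverse_kinematics([.565,.095,.27],Q);print(np.round(j,2))
move_ptp([.565,.095,.27],Q)
print(read_time_s(),read_eef_pos(),read_tcp_rot(),np.round(read_qpos(),2))
pr=camera_params("wrist");im=read_camera("wrist");cv2.imwrite("pics/w1.png",im[:,:,::-1])
import pickle;pickle.dump(pr,open("w1.pkl","wb"))
```

```text
[0.64668701 0.03935037 0.33869073] [ 0.68482376  0.72867073  0.00414665 -0.00617926]
[-0.21  0.22 -0.03  1.76  0.01  1.15 -0.25]
4.25 [0.56462759 0.0947177  0.26981437] [ 7.06996477e-01  7.07217010e-01 -2.26539155e-04  1.75742414e-04] [-0.21  0.22 -0.03  1.77  0.01  1.15 -0.25]
```

View pics/w1.png

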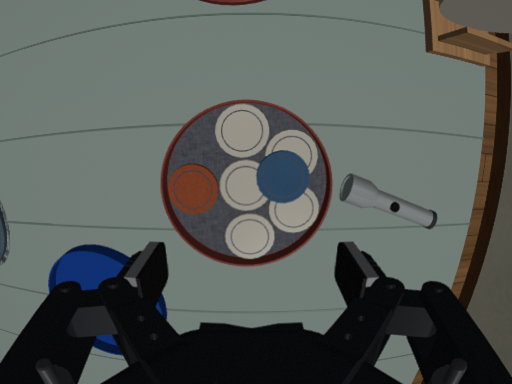

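The wrist view shows the tin centred at about (247,183), with stray (192,189), top (282,176), middle (245,185), rings at (242,130), (291,155), (293,209), (250,236), and the flashlight at (387,200). Stray is on the robot's side. Now metric positions.

```bash
cat > seg.py <<'E'
from h import *
def fitc(pts,r):
    f=lambda x:np.hypot(pts[:,0]-x[0],pts[:,1]-x[1])-r
    s=least_squares(f,pts.mean(0),loss='soft_l1',f_scale=.001);return s.x,np.sqrt((s.fun**2).mean())
def outline(m):
    cs,_=cv2.findContours(m,cv2.RETR_EXTERNAL,cv2.CHAIN_APPROX_NONE);c=max(cs,key=cv2.contourArea);return cv2.convexHull(c)[:,0].astype(float)
def locate(im,p,ztop=.02,tin0=(.565,.067),zst=.012):
    hsv=cv2.cvtColor(im,cv2.COLOR_BGR2HSV);out={}
    u0=proj([[*tin0,.012]],p,True)[0]
    roi=np.zeros(im.shape[:2],np.uint8);th=np.linspace(0,2*np.pi,60)
    poly=proj(np.c_[tin0[0]+.135*np.cos(th),tin0[1]+.135*np.sin(th),0*th+.026],p,True);cv2.fillPoly(roi,[poly.astype(int)],255)
    def m(lo,hi): return cv2.bitwise_and(cv2.inRange(hsv,lo,hi),roi)
    H,S,V=cv2.split(hsv)
    red=m((0,120,40),(15,255,255))|m((170,90,40),(180,255,255))
    blue=m((100,120,40),(125,255,255))
    orange=m((5,150,105),(18,255,255))
    white=m((0,0,150),(180,60,255))
    return hsv,dict(red=red,blue=blue,orange=orange,white=white)
E
python3 - <<'E'
from seg import *;import pickle
p=pickle.load(open("w1.pkl","rb"));im=cv2.imread("pics/w1.png")
hsv=cv2.cvtColor(im,cv2.COLOR_BGR2HSV)
for n,(u,v) in dict(stray=(192,200),top=(282,176),mid=(240,185),felt=(215,160),rim=(331,185),rimi=(165,165)).items(): print(n,hsv[v,u])
_,ms=locate(im,p)
for k,m in ms.items():
    cv2.imwrite(f"pics/m_{k}.png",m); print(k,blob(m))
for k,z,r in [("blue",.02,.035),("orange",.012,.035)]:
    o=outline(ms[k]);w=back(o+0.,z,p,True)[:,:2];print(k,fitc(w,r),cv2.minEnclosingCircle(w.astype(np.float32)))
print('white blobs',[back(b[1],.012,p,True)[0].round(4) for b in blob(ms['white'])])
# rim outer
o=outline(ms['red']);w=back(o,.026,p,True)[:,:2];print("tin",fitc(w,.113))
for n in [(242,130),(245,185),(250,236),(291,155),(293,209)]: print(back(n,.012,p,True)[0].round(4))
E
```

```text
stray [  8 177 115]
top [105 137  93]
mid [ 21  24 151]
felt [110  23  68]
rim [  3 140 104]
rimi [  2 159  61]
red [(np.int32(4299), (np.float64(217.6), np.float64(195.7))), (np.int32(15), (np.float64(323.7), np.float64(199.0))), (np.int32(14), (np.float64(325.6), np.float64(170.5))), (np.int32(10), (np.float64(326.0), np.float64(185.5)))]
blue [(np.int32(1127), (np.float64(282.7), np.float64(177.0))), (np.int32(671), (np.float64(282.0), np.float64(174.7)))]
orange [(np.int32(995), (np.float64(192.2), np.float64(189.0))), (np.int32(600), (np.float64(192.9), np.float64(187.7)))]
white [(np.int32(1121), (np.float64(241.6), np.float64(130.2))), (np.int32(878), (np.float64(243.4), np.float64(185.5))), (np.int32(861), (np.float64(249.5), np.float64(236.6))), (np.int32(745), (np.float64(294.4), np.float64(211.3)))]
blue (array([0.60398973, 0.08136093]), np.float64(0.0015945063529891805)) ((0.6043075919151306, 0.08167768269777298), 0.034014344215393066)
orange (array([0.48504957, 0.06266772]), np.float64(0.0013704222936279315)) ((0.4843667447566986, 0.06283808499574661), 0.033951565623283386)
white blobs [array([0.5516, 0.1408, 0.012 ]), array([0.5535, 0.0679, 0.012 ]), array([ 0.5615, -0.0059,  0.012 ]), array([0.6229, 0.0316, 0.012 ])]
tin (array([0.55688572, 0.067286  ]), np.float64(0.001198484152327836))
[0.5521 0.1411 0.012 ]
[0.5556 0.0686 0.012 ]
[ 0.5622 -0.0049  0.012 ]
[0.6156 0.109  0.012 ]
[0.6209 0.035  0.012 ]
```

Tin centre is (0.557,0.067). In tin-relative terms stray is at r=72 mm, angle 183.7°, and the rings flank it at ±90°, which matches the given layout. Plan: slide stray along the wall to about 216° (the robot's right side), then slide top to about 154°. First, close the fingers and find contact on stray.

```bash
cat >> h.py <<'E'
Q=[.7071068,.7071068,0,0]
TIN=np.array([.5569,.0673])
def pol(deg,r=.0725): a=np.deg2rad(deg);return TIN+r*np.array([np.cos(a),np.sin(a)])
def fz(f0): return read_ft_force()[2]-f0
def press(xy,z0,zmin,F,f0,step=.001):
    z=z0;f=0
    while z>zmin:
        z-=step if f<1.5 else step/4
        movel([*xy,z],Q,speed=.02); f=fz(f0)
        if f>F: break
    return z,f
E
python3 - <<'E'
from h import *
move_gripper(0.0,20)
xy=np.array([.485,.0627])
move_ptp([*xy,.10],Q); movel([*xy,.040],Q,speed=.1); pause(.2)
f=read_ft_force();f0=f[2];t=read_time_s()
print(f,read_eef_pos(),read_finger_gap(),t)
z=.040
for i in range(14):
    z-=.001 
    movel([*xy,z],Q,speed=.02); g=fz(f0); print(round(z,4),read_eef_pos()[2].round(4),round(g,2),round(read_time_s()-t,2))
    if g>5: break
open("f0","w").write(str(f0))
E
```

```text
[ 0.09868836 -0.37322602 -1.07767866] [0.48576313 0.06285868 0.04078378] 0.00025793120957558397 6.8
0.039 0.0391 0.9 0.25
0.038 0.0379 0.53 0.5
0.037 0.0369 0.89 0.75
0.036 0.0359 1.55 1.0
0.035 0.0349 0.31 1.25
0.034 0.0339 1.21 1.5
0.033 0.0329 0.74 1.75
0.032 0.0319 1.51 2.0
0.031 0.0311 1.81 2.25
0.03 0.0311 9.83 2.5
```

Contact is at TCP z 0.0311, as expected, with about 9 N/mm stiffness. Now slide stray along the wall.

```bash
cat >> h.py <<'E'
def slide(pts,z,F,f0,speed=.04,zlo=.02,verbose=True):
    for i,q in enumerate(pts):
        movel([*q,z],Q,speed=speed); f=read_ft_force(); g=f[2]-f0
        if verbose: print(np.round(q,4),round(z,4),np.round(read_eef_pos(),4),np.round([f[0],f[1],g],1))
        if g>40: break
        z=max(zlo,z+np.clip((g-F)*.0001*.6,-.0006,.0008))
    return z
E
python3 - <<'E'
from h import *
f0=float(open("f0").read())+.7*0-.0
xy=np.array([.485,.0627])
movel([*xy,.0296],Q,speed=.02);print(fz(f0))
pts=[pol(a,.0725) for a in np.linspace(184,216,9)[1:]]
z=slide(pts,.0296,15,f0,zlo=.027)
e=read_eef_pos();movel([e[0],e[1],.06],Q,speed=.1)
print(read_time_s())
movel([.565,.095,.27],Q,speed=.25)
import pickle
pr=camera_params("wrist");im=read_camera("wrist");cv2.imwrite("pics/w2.png",im[:,:,::-1]);pickle.dump(pr,open("w2.pkl","wb"));print(read_time_s())
c=im[85:285,140:350,::-1];cv2.imwrite("pics/w2c.png",cv2.resize(c,None,fx=2.8,fy=2.8,interpolation=cv2.INTER_CUBIC))
E
cat > meas.py <<'E'
from seg import *;import pickle,sys
n=sys.argv[1]
p=pickle.load(open(n+".pkl","rb"));im=cv2.imread(f"pics/{n}.png")
_,ms=locate(im,p)
for k,z in [("blue",float(sys.argv[2])),("orange",.012)]:
    o=outline(ms[k]);w=back(o,z,p,True)[:,:2];c,e=fitc(w,.0345);d=c-TIN
    print(k,c.round(4),e.round(4),"r %.4f ang %.1f"%(np.hypot(*d),np.degrees(np.arctan2(d[1],d[0]))%360))
for b in blob(ms['white']):
    c=back(b[1],.012,p,True)[0][:2];d=c-TIN;print("white",b[0],c.round(4),"r %.4f ang %.1f"%(np.hypot(*d),np.degrees(np.arctan2(d[1],d[0]))%360))
E
python3 meas.py w2 .02
```

```text
12.19616653681822
[0.4851 0.0572] 0.0296 [0.487  0.0576 0.0311] [-0.9 -0.3  9.1]
[0.486  0.0522] 0.0292 [0.4885 0.053  0.0311] [-1.6 -0.4 11.1]
[0.4872 0.0473] 0.029 [0.4901 0.0483 0.0311] [-0.   0.5 10.9]
[0.4888 0.0425] 0.0288 [0.4919 0.0437 0.0311] [-0.5  1.  12.3]
[0.4907 0.0378] 0.0286 [0.494  0.0391 0.0311] [-0.7  1.4 12.8]
[0.4929 0.0333] 0.0285 [0.4964 0.0346 0.0311] [-0.6  1.4 13.9]
[0.4954 0.0289] 0.0284 [0.499  0.0302 0.0311] [-0.9  0.4 13.7]
[0.4982 0.0247] 0.0283 [0.5018 0.0261 0.0311] [-0.1  1.9 13.9]
12.225
13.3417
blue [0.6043 0.0812] 0.0011 r 0.0494 ang 16.3
orange [0.5013 0.0262] 0.0007 r 0.0691 ang 216.4
white 1195 [0.5515 0.1408] r 0.0737 ang 94.2
white 921 [0.5543 0.0678] r 0.0026 ang 168.5
white 793 [0.6231 0.0316] r 0.0752 ang 331.7
white 776 [0.5521 0.141 ] r 0.0739 ang 93.7
```

View pics/w2c.png

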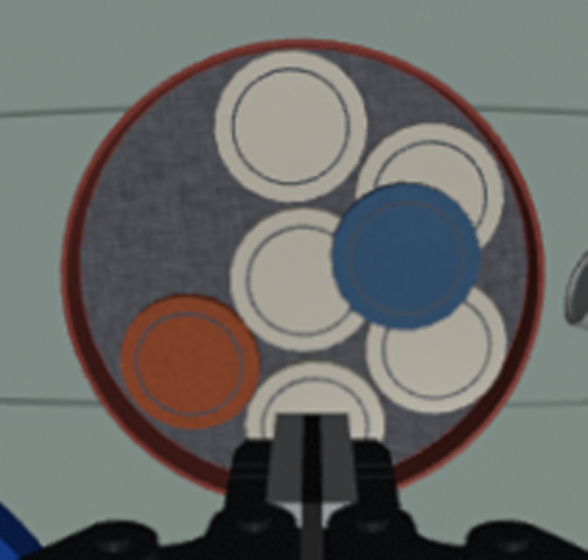

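Stray followed and now sits at 216°, touching ring0, so the slot at about 155° is open. Under load the TCP deflects about +3.5 mm in x, so I'll compensate for that. Now press on top and slide it.

```bash
cat >> h.py <<'E'
def slidec(a,b,z,F,f0,step=.005,speed=.04,zlo=.027,off=np.zeros(2)):
    a=np.array(a);b=np.array(b);n=int(np.ceil(np.linalg.norm(b-a)/step))
    for i in range(1,n+1):
        q=a+(b-a)*i/n
        movel([*(q+off),z],Q,speed=speed)
        f=read_ft_force();g=f[2]-f0;e=read_eef_pos()
        print(np.round(q,4),round(z,4),np.round(e,4),np.round([f[0],f[1],g],1))
        if g>35: z+=.001;break
        k=0
        while g<5 and z>zlo and k<10:
            z=max(zlo,z-.0012 if e[2]-z<.001 else z-.0006);movel([*(q+off),z],Q,speed=.03);g=fz(f0);e=read_eef_pos();k+=1
            print("   down",round(z,4),e[2].round(4),round(g,1))
        off=np.clip(off+.5*(q-e[:2]),-.008,.008)
        z=max(zlo,z+np.clip((g-F)*.00006,-.0005,.0008))
    return z,off
E
python3 - <<'E'
from h import *
f0=float(open("f0").read())+.6
a=np.array([.604,.0812]);b=np.array([.4895,.0985])
move_ptp([*a,.10],Q);movel([*a,.042],Q,speed=.12);pause(.15)
f0=read_ft_force()[2]; 
z,f=press(a,.041,.036,8,f0); print(z,f,read_eef_pos())
z-=.0006
u=(b-a)/np.linalg.norm(b-a)
z,off=slidec(a,a+u*.06,z,15,f0)
open("off","w").write(repr((f0,z,off.tolist())));print(read_time_s())
for n in ["scene","side"]:
    im=read_camera(n);u,v={"scene":(288,194),"side":(244,222)}[n];c=im[v-45:v+45,u-55:u+55,::-1];cv2.imwrite(f"pics/{n}_c3.png",cv2.resize(c,None,fx=6,fy=6,interpolation=cv2.INTER_CUBIC))
E
```

```text
0.0375 8.237275844812293 [0.60523749 0.08138697 0.0391705 ]
[0.5991 0.0819] 0.0369 [0.6017 0.0822 0.0392] [-0.7 -0.9  9. ]
[0.5941 0.0827] 0.0365 [0.5959 0.0831 0.0392] [-0.5  0.9  9.4]
[0.5892 0.0834] 0.0362 [0.5905 0.0838 0.0392] [0.7 0.6 9.6]
[0.5842 0.0842] 0.0359 [0.5854 0.0844 0.0391] [ 0.6  1.3 11.5]
[0.5793 0.0849] 0.0357 [0.5802 0.0851 0.0391] [ 0.5 -0.3 11.4]
[0.5743 0.0857] 0.0355 [0.5751 0.0858 0.0391] [ 0.4 -0.3 13.4]
[0.5694 0.0864] 0.0354 [0.5699 0.0865 0.0391] [ 0.4 -0.4 12.3]
[0.5644 0.0872] 0.0352 [0.565  0.0872 0.0391] [ 2.   0.1 12.9]
[0.5595 0.0879] 0.0351 [0.56   0.0879 0.0391] [ 0.6  0.4 14.6]
[0.5546 0.0887] 0.0351 [0.5549 0.0886 0.0391] [ 0.7  0.2 13.3]
[0.5496 0.0894] 0.0349 [0.55   0.0894 0.0391] [ 1.3 -0.2 15.1]
[0.5447 0.0902] 0.035 [0.5449 0.0902 0.0391] [ 0.6  0.1 14.4]
20.3
```

View pics/side_c3.png

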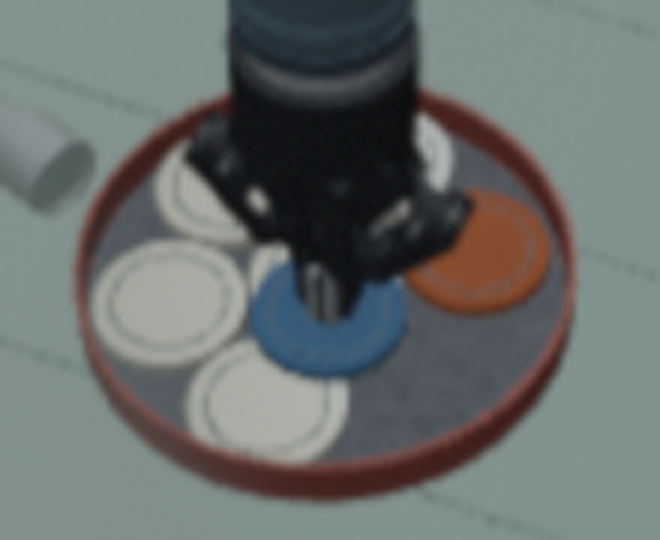

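Top follows the fingers, the coasters under it are still in place, and the slot is open. Continue into the slot.

```bash
python3 - <<'E'
from h import *
f0,z,off=eval(open("off").read())
b=np.array([.4895,.0985]);e=read_eef_pos()[:2]
z,off=slidec(e,b,z,14,f0,step=.0045,off=np.array(off))
print(z,off,read_time_s())
e=read_eef_pos();movel([e[0],e[1],.06],Q,speed=.1)
movel([.565,.095,.27],Q,speed=.25)
import pickle
pr=camera_params("wrist");im=read_camera("wrist");cv2.imwrite("pics/w4.png",im[:,:,::-1]);pickle.dump(pr,open("w4.pkl","wb"));print(read_time_s())
c=im[85:285,140:350,::-1];cv2.imwrite("pics/w4c.png",cv2.resize(c,None,fx=2.8,fy=2.8,interpolation=cv2.INTER_CUBIC))
im=read_camera("side");u,v=(244,222);c=im[v-45:v+45,u-55:u+55,::-1];cv2.imwrite("pics/side_c4.png",cv2.resize(c,None,fx=6,fy=6,interpolation=cv2.INTER_CUBIC))
E
python3 meas.py w4 .012
```

```text
[0.5406 0.0909] 0.0349 [0.5408 0.0909 0.0391] [ 1.  -0.6 15.1]
[0.5363 0.0915] 0.035 [0.5363 0.0916 0.039 ] [ 1.1 -0.8 14.3]
[0.5321 0.0921] 0.035 [0.5321 0.0922 0.039 ] [ 0.3  0.  15.8]
[0.5278 0.0928] 0.0351 [0.5276 0.0929 0.039 ] [ 1.2 -0.3 14.8]
[0.5236 0.0934] 0.0352 [0.5233 0.0935 0.039 ] [ 0.9 -0.5 13.7]
[0.5193 0.094 ] 0.0351 [0.5187 0.094  0.0387] [-0.4  0.3 14.6]
[0.5151 0.0947] 0.0352 [0.5126 0.0944 0.0377] [-1.7  0.5 13.8]
[0.5108 0.0953] 0.0352 [0.5091 0.0951 0.0372] [-1.3  0.  11. ]
[0.5065 0.096 ] 0.035 [0.5054 0.0957 0.0368] [-1.   0.1  9.2]
[0.5023 0.0966] 0.0347 [0.5015 0.0965 0.0363] [-1.2 -0.1  8.1]
[0.498  0.0972] 0.0343 [0.4975 0.0971 0.0358] [ 0.  -0.6  8.5]
[0.4938 0.0979] 0.034 [0.493  0.0977 0.035 ] [-0.1  0.4  6.9]
[0.4895 0.0985] 0.0336 [0.4868 0.0979 0.0329] [-0.2 -0.8 -0.4]
   down 0.0324 0.0319 0.3
   down 0.0312 0.0312 0.1
   down 0.03 0.0311 8.7
0.02965888349822147 [-0.00104997 -0.00033341] 24.45
25.9917
blue [0.4945 0.0981] 0.0006 r 0.0696 ang 153.7
orange [0.501  0.0255] 0.0008 r 0.0698 ang 216.8
white 1180 [0.5518 0.1408] r 0.0737 ang 94.0
white 1110 [0.6158 0.1082] r 0.0717 ang 34.8
white 1062 [0.5575 0.0683] r 0.0011 ang 58.2
white 977 [0.6216 0.0353] r 0.0722 ang 333.7
```

View pics/w4c.png

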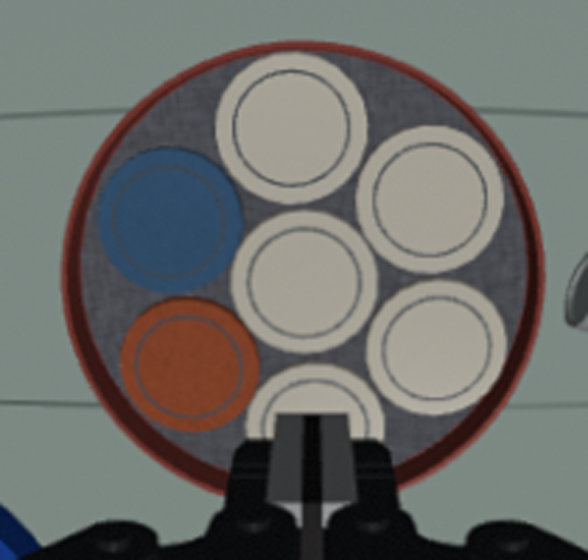

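View pics/side_c4.png

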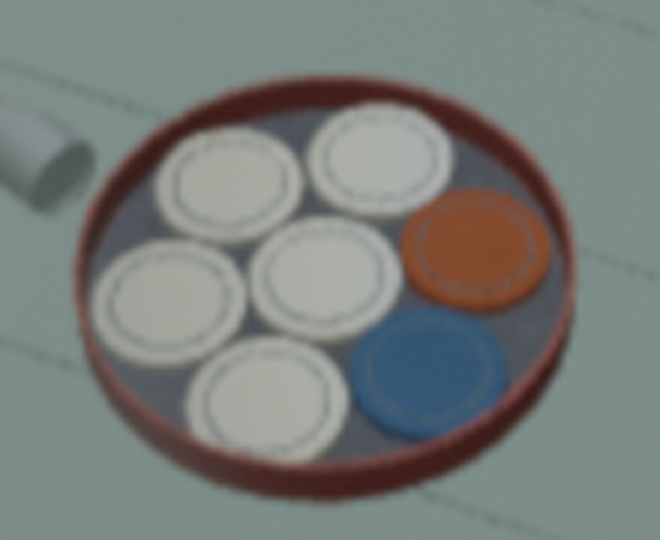

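All seven coasters appear to be in one layer: blue at 154°, contact height at its centre 31.1 mm, the same as stray's. As a check, a light touch near blue's inner and side edges.

```bash
python3 - <<'E'
from h import *
c=np.array([.4945,.0981]);u=(TIN-c)/np.linalg.norm(TIN-c);v=np.array([-u[1],u[0]])
print(fz(0))
for k,d in enumerate([u*.02,v*.017,-v*.017]):
    q=c+d
    if k==0: move_ptp([*q,.08],Q)
    else: movel([*q,.045],Q,speed=.1)
    movel([*q,.035],Q,speed=.08);pause(.1);f0=read_ft_force()[2]
    z,f=press(q,.035,.029,6,f0);print(q,z,round(f,1),np.round(read_eef_pos(),4))
    movel([*q,.045],Q,speed=.08)
movel([*q,.08],Q,speed=.15)
movel([.565,.095,.27],Q,speed=.25)
import pickle
pr=camera_params("wrist");im=read_camera("wrist");cv2.imwrite("pics/w5.png",im[:,:,::-1]);pickle.dump(pr,open("w5.pkl","wb"));print(read_time_s())
im=read_camera("scene");u,v=(288,194);cc=im[v-45:v+45,u-55:u+55,::-1];cv2.imwrite("pics/scene_c5.png",cv2.resize(cc,None,fx=6,fy=6,interpolation=cv2.INTER_CUBIC))
E
python3 meas.py w5 .012
```

```text
-1.3892212252382339
[0.51243429 0.08924782] 0.0305 7.1 [0.5128 0.0893 0.0311]
[0.50202436 0.11334415] 0.03 7.9 [0.5025 0.1135 0.0311]
[0.48697564 0.08285585] 0.0305 6.8 [0.4873 0.0829 0.0311]
35.975
blue [0.4948 0.0982] 0.0005 r 0.0693 ang 153.6
orange [0.501  0.0256] 0.0008 r 0.0698 ang 216.7
white 1187 [0.5519 0.1409] r 0.0738 ang 93.9
white 1117 [0.6158 0.1081] r 0.0717 ang 34.7
white 1059 [0.5579 0.0682] r 0.0013 ang 44.8
white 977 [0.6216 0.0353] r 0.0722 ang 333.7
```

View pics/scene_c5.png

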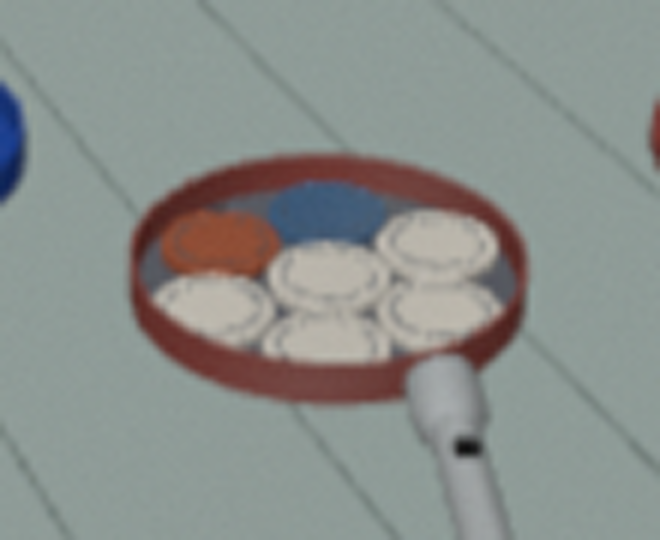

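View pics/w5.png

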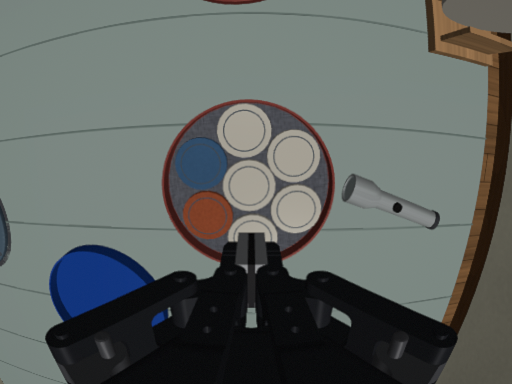

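The pictures show all seven in one layer (blue at wrist (201,163), stray (208,215)). The flashlight is where it was. Blue reads 31.1 mm at the centre and at three off-centre points, so it lies flat.

```bash
python3 -c "
from bench import *
print(read_time_s(),sign_off())"
```

```text
the job is handed in; nothing more can be done
36.025 None
```

All seven coasters now lie flat in one layer in the red-brown tin, and I handed the job in at 36 s. I first slid the terracotta coaster along the wall until it touched ring0. Then I slid the blue one across the white ones into the space this opened. I pressed with about 8–16 N throughout, and no coaster was picked up.

- **Flatness:** fingertip contact on the blue coaster came at the same height (31.1 mm at the tool) at its centre and at three points off-centre. That matches the terracotta coaster lying on the felt.
- **Pictures:** the last scene and wrist pictures show all seven coasters side by side in the tin and the flashlight in its place. I did not re-measure the mug, recipe box, pepper mill and jar, but the gripper went nowhere near them after its first pass overhead.
- **Disagreement:** the picture measurements put some neighbouring coasters 68–70 mm apart centre to centre, where at least 70 mm is possible. That is within the calibration error, and the contact heights show no overlap.

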